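# Tip a plaster mould onto the drying board, pour hole up

## Task

The plaster mould stands on its narrow end on the base plate in front of the drying rack's raised board, pour hole towards you. Slide it, still upright, square up against the board's front edge, then tip it forward over that edge so that it lies on the board with its pour hole facing up, and slide it back until it is flush against the back stop. Leave the cup and the tile on the board and the bowl and dish on the table where they are, and leave the mould lying free.

Things in the scene. Friction and masses are not known exactly. Their poses are not given: they have to be found in the camera images.
- mould: Cream plaster block, 70 mm thick (own x), 110 wide (own y), 120 tall (own z), 0.6 to 1 kg, uniform. Origin: centre of its underside at the start, z up, -x face (with the pour hole) towards the robot. Starts upright on the base plate, its far face 25 to 60 mm before the board's front edge, turned up to 0.35 rad from square. Pushed below 45 mm it slides upright; pushed high it tips.
- mould_top (a point): Centre of the mould's 110 x 70 mm top end at the start (own z = 120 mm); this end finishes against the back stop. Pushed there with its foot against the board's edge, the mould turns about that edge, falls forward by itself past about 40 degrees and lies with 14 to 45 mm overhanging the front edge.
- pour_hole (a point): Centre of the mouth of the pour hole (34 mm wide, 35 deep) on the mould's -x face, 60 mm above its underside.
- rack: Fixed rack. Origin on its 8 mm grey base plate (8 mm above the table), at the middle of the raised board's front edge; x points to the back stop, z up. Base plate 270 mm wide, 155 mm in front of that edge. Plywood board x 0 to 200, y +-200, 14 thick. Overhead shelf: x 5 to 200, y +-200, z 205 to 220, pots on it to z 332; uprights at x 184 to 200, y +-188. Reach under it tilted, from the front.
- fence (a point): Middle of the raised board's top front edge, 14 mm above the base plate: rack frame (0, 0, 14 mm). The whole front face below it is the fence.
- stop (a point): Middle of the foot of the back stop's front face: a wooden bar across the whole board at rack x = 165 mm, from board top (z = 14 mm) to z = 50 mm in the rack's frame.
- cup: Loose unglazed cup, 67 mm wide, 64 mm tall, standing on the board near its left (+y) end, 140 to 160 mm from the middle. Origin at the centre of its underside. Leave it alone.
- tile_sample: Loose plain tile, 68 x 45 x 10 mm, lying on the board near its right (-y) end, 145 to 160 mm from the middle. Origin at the centre of its underside. Leave it alone.
- bowl: Loose unglazed bowl, 136 mm wide, 54 mm tall, on the table to the right. Origin at the centre of its underside. Leave it alone.
- dish: Loose white square dish, 85 x 85 x 25 mm, on the table to the left. Origin at the centre of its underside. Leave it alone.

How it is judged (in metres and radians):
On the way, in this order (a step that is already met when the one before it is completed fails the run):
1. the mould stands upright and square against the board's front edge (x of mould in the frame of rack above -0.041 m and angle between mould's own z axis and vertical below 0.12 rad and angle between the x axis of mould and the x axis of rack, either way round below 0.1 rad), for 0.1 s.
2. the mould lies on the board, pour hole up, its former top end towards the back stop (angle between mould's own x axis and vertical above 3.04 rad and x of mould_top in the frame of rack above 0.06 m and angle between the z axis of mould and the x axis of rack, either way round below 0.3 rad and z of mould_top in the frame of rack below 0.056 m), for 0.2 s.
At the end, for the whole second after the job is handed in: The mould lies flat on the board (within 3.5 degrees), pour hole up, its former top end within 6 mm of the back stop and square to it within 0.08 rad, at rest and released (angle between mould's own x axis and vertical above 3.08 rad and x of mould_top in the frame of rack above 0.159 m and angle between the z axis of mould and the x axis of rack, either way round below 0.08 rad and z of mould_top in the frame of rack between 0.044 and 0.054 m and linear speed of mould below 0.01 m/s and contact force between the fingers and mould below 0.1 N); the robot touches nothing.
It fails at once if the cup on the board is disturbed (more than 25 mm) (distance of cup from where it was at the start of the episode above 0.025 m).
It fails at once if the tile on the board is disturbed (more than 25 mm) (distance of tile_sample from where it was at the start of the episode above 0.025 m).
It fails at once if the bowl is disturbed (more than 25 mm) (distance of bowl from where it was at the start of the episode above 0.025 m).
It fails at once if the dish is disturbed (more than 25 mm) (distance of dish from where it was at the start of the episode above 0.025 m).
It also fails if it takes over 53 s, if anything falls off the work surface, if the arm or the gripper's body presses on something with over 40 N, if the wrist force passes 120 N, or if a joint passes its speed limit or range.

## Robot

A 6-joint arm with a two-finger parallel gripper is mounted at the origin on a cart in front of the work surface, level with it; the furniture and walls round the work are solid. World frame = base frame: x ahead of the robot, y to its left, z up, the work surface at z = 0. Lengths are in m, angles in degrees, forces in N, time in s.
With the tool pointing down it reaches from about 0.375 to 0.9 m from the base axis. Payload 3.1 kg.
Tool frame: the origin (TCP) lies on the centre line of the jaws, within the pads' length; the fingertips stand 22 mm ahead of it and the grasp point (between the pads) lies 3 mm ahead of it; z points along the fingers, y is the line along which they close (so a half turn about z gives the same grasp; the last joint's range is limited). The gripper opens to 87 mm and grips with 3 to 60 N. Pads are 19 mm wide; open, the fingers measure 117 mm over their backs; the gripper's body (75 mm by 190 mm) begins 51 mm behind the grasp point.
Start: joints at [-80.415, 30.224, 82.088, -0, 67.689, -10.227], TCP at [0.212, -0.588, 0.245] pointing down, gripper open.
Joint ranges: [-176.69, 176.69], [-43.24, 126.21], [12.49, 139.97], [-82, 262], [0, 151.66], [-163.58, 163.58]. Speed limits (degrees/s): [159.86, 159.86, 180, 180, 180, 180].

## Interface

Orientations are given as a 3x3 rotation matrix whose columns are the frame's x, y, z axes.
In Python, from rig import * gives the robot as it stands.
- The arm moves only by the shell command python3 -m jog 'ROWS'. ROWS is text: rows parted by semicolons, each of 7 numbers parted by spaces: the shift along the tool's x, y, z in mm, then the turn, a rotation vector about the tool's x, y, z in rad, then the finger opening in mm, from 0 to 87. In form: tx ty tz ax ay az fingers; .... A call has 1 to 12 rows; each row shifts and turns the commanded pose from where the row before left it, along the tool's axes as they then stand; what a row does not reach is not made up. A row lasts 1/8 s, in which the tool goes at most 62.5 mm and 10.7 degrees, less where a joint would pass 70% of its speed; a pose out of reach is approached as far as the arm can. A call with a gripper value outside its range is refused whole. The fingers move at their own pace and stop on an object; the grip force is fixed at half the most. Time passes only in rows, so rows that do not move let the fingers close. It gives the time, the measured TCP pose, the force, the opening and the grip force at its end, in the units of the state.
- read_state(): the state, without advancing time (a new reading comes with each control period).
- capture(name): name is "side" or "top" or "wrist"; returns a dict with "color" (384x512x3 uint8, red, green, blue), "camera_matrix" (3x3 intrinsics, pixels), "R" (3x3) and "t" (3): a world point X has camera coordinates R X + t. Camera axes: x right, y down, z forward; pixel columns grow to the right and rows downward; lengths in m; the calibration is good to about 2 mm. The wrist camera is an equidistant fisheye: a pixel r from the principal point sees the ray r / f radians off the axis. A picture is of the moment at which its call begins. There is no depth.
- hand_in(): hands the job in; it is judged then, once.
Trained networks look in the newest picture that a camera, given by its name, has taken for a name from the list of things; names that differ only in an ending like _2 or _b are one class to them, and where a whole thing is asked for, a point or a joint stands for the part that bears it (a point fixed in the world has none). Each returns a list of dicts, best first, with "conf" (0 to 1); they miss things now and then, are a little off and sometimes report something else, mostly with a low value. They report only what shows in the picture. A call takes as long as a camera call.
- find_in(camera, target): "at" ([x, y, z] in m, in world coordinates, good to about 4 mm: the middle of the surface that is visible of it).
- trace(camera, target): "pixels" (384x512 bool, what is visible of it).
- place_of(camera, target): "at" ([x, y, z] in m, in world coordinates, good to about 4 mm: a listed point, or the origin of a listed thing).
The state is a dict: "time_s": time; "joint_positions": joint angles; "qvel": joint speeds; "tau": joint torques, N m; "position": TCP position; "tcp_rot": TCP orientation; "force": force on the tool from outside, world axes, zero at the start; "moment": the same for the moment, N m; "opening": opening from 0.0 (shut) to 1.0 (fully open); "grasp_force": force on a finger pad.
Only numpy, scipy, OpenCV 4.12 (cv2) and the standard library are available. Lean on these libraries where they do the work, as an engineer would, in place of code of your own. Each camera call takes 0.05 s, during which the arm holds its last target. There are 200 camera calls.

## Working session

There is one attempt and no reset: what is moved stays moved. The work goes in short steps, Python scripts to look and compute and a shell command to move; the robot and the scene stay as the last step left them, time stands still between calls to the robot, and variables do not carry over. Pictures are saved under pics/ and viewed, at most 10 in all, crops included, and the job is handed in when it is done.

```bash
mkdir -p pics; python3 - <<'E'
from rig import *
import cv2,numpy as np
ims=[]
for c in ["side","top"]:
    r=capture(c); cv2.imwrite(f"pics/{c}0.png",r["color"][:,:,::-1])
    ims.append(r["color"][:,:,::-1])
    print(c,np.round(-r["R"].T@r["t"],3))
    for n in ["mould","mould_top","pour_hole","rack","fence","stop","cup","tile_sample","bowl","dish"]:
        print(n,[(np.round(d["at"],4).tolist(),round(d["conf"],2)) for d in place_of(c,n)[:2]])
cv2.imwrite("pics/both.png",cv2.resize(np.hstack(ims),(800,300)))
s=read_state();print(s["time_s"],s["position"],np.round(s["tcp_rot"],3),s["force"])
E
```

```text
side [0.135 0.839 0.718]
mould [([0.5344, 0.0444, 0.0088], 0.77), ([0.6156, 0.0821, 0.0197], 0.68)]
mould_top [([0.5354, 0.0417, 0.1305], 0.88)]
pour_hole [([0.4999, 0.0449, 0.0678], 0.73)]
rack [([0.6164, 0.0805, 0.01], 0.74), ([0.7517, -0.0373, 0.0233], 0.52)]
fence [([0.6159, 0.0826, 0.0187], 0.87)]
stop [([0.6116, 0.0788, 0.012], 0.67), ([0.7815, 0.1257, 0.0211], 0.61)]
cup [([0.6497, 0.2586, 0.0214], 0.68)]
tile_sample [([0.7472, -0.0383, 0.0203], 0.64)]
bowl [([0.5382, -0.2912, -0.0011], 0.88), ([0.5401, 0.046, 0.0081], 0.52)]
dish [([0.4172, 0.3136, 0.0001], 0.68)]
top [0.066 0.117 1.068]
mould [([0.5337, 0.0396, 0.0087], 0.9)]
mould_top [([0.5374, 0.0497, 0.132], 0.66)]
pour_hole [([0.4963, 0.0417, 0.0661], 0.6)]
rack [([0.6171, 0.0822, 0.0128], 0.69)]
fence [([0.615, 0.0835, 0.0208], 0.79)]
stop [([0.7739, 0.1254, 0.0224], 0.75)]
cup [([0.6542, 0.2522, 0.0212], 0.65)]
tile_sample [([0.7513, -0.0406, 0.0203], 0.58)]
bowl [([0.5362, -0.294, -0.0028], 0.9)]
dish [([0.4148, 0.3139, -0.0011], 0.9)]
1.1 [ 0.21187656 -0.58796004  0.24455822] [[ 0.941  0.339  0.   ]
 [ 0.339 -0.941  0.   ]
 [ 0.    -0.    -1.   ]] [0.13846929 0.497762   0.24501177]
```

View pics/both.png

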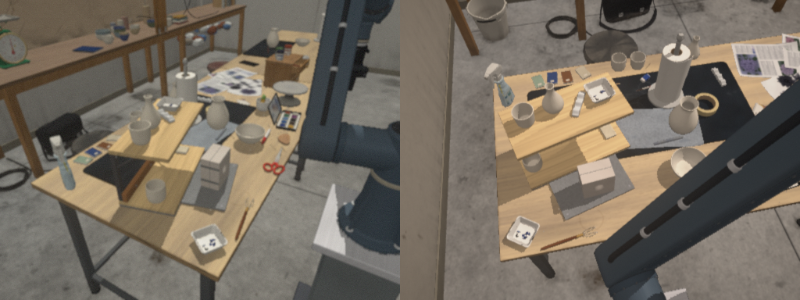

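The side view shows the mould standing at about (213,165) before the board, and the top view shows it at (597,177). The rack looks turned by about 0.26 rad, so I'll zoom in for the corners.

```bash
python3 - <<'E'
import cv2
for c,(x0,y0,w,h) in {"top":(110,90,200,190),"side":(130,140,200,150)}.items():
    im=cv2.imread(f"pics/{c}0.png")[y0:y0+h,x0:x0+w]
    k=3 if c=="top" else 4
    im=cv2.resize(im,None,fx=k,fy=k,interpolation=cv2.INTER_CUBIC)
    for i in range(0,w,20): cv2.putText(im,str(x0+i),(i*k,8),0,.3,(0,0,255)); cv2.line(im,(i*k,10),(i*k,16),(0,0,255))
    for i in range(0,h,20): cv2.putText(im,str(y0+i),(0,i*k+4),0,.3,(0,0,255)); cv2.line(im,(20,i*k),(26,i*k),(0,0,255))
    cv2.imwrite(f"pics/{c}crop.png",im)
E
```

```text
(no output)
```

View pics/topcrop.png

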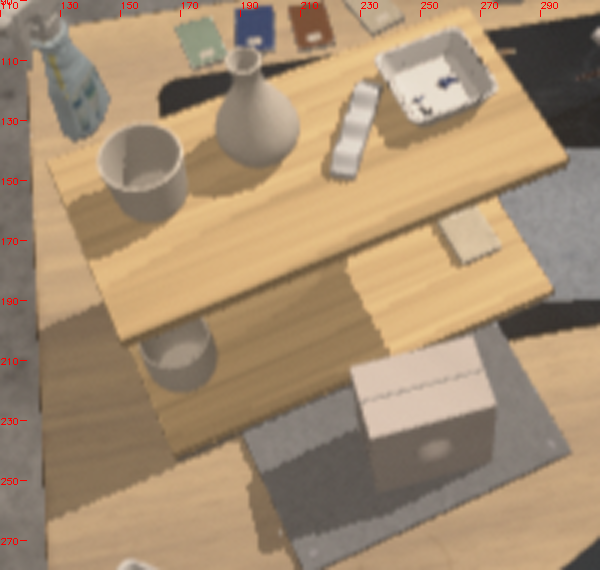

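View pics/sidecrop.png

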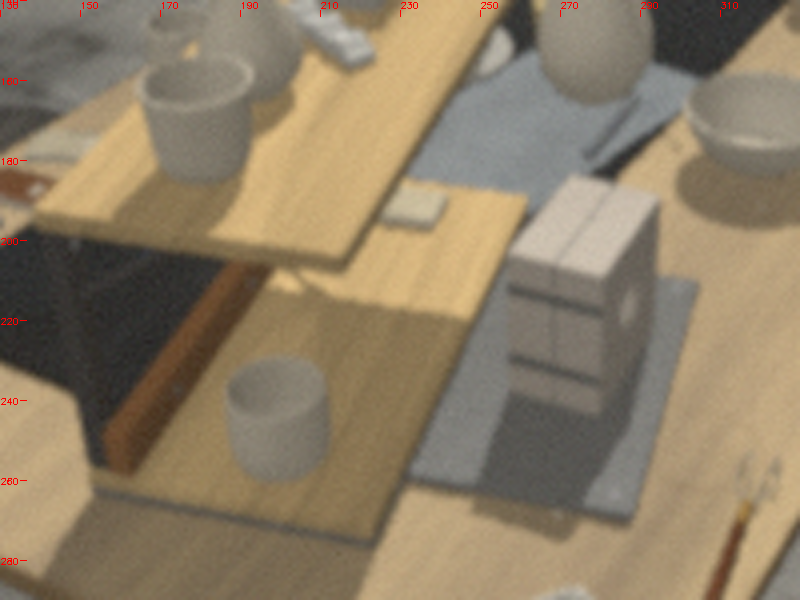

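Top crop: the mould's top corners are at (350,368), (477,336), (496,405) and (372,438), and the board's front edge runs from (175,457) to (553,290). Side crop: the mould's top corners are at (510,255), (580,178), (658,205) and (605,278), and the board edge runs from (372,540) to (527,197).

```bash
cat > h.py <<'E'
from rig import *
import numpy as np
from scipy.spatial.transform import Rotation as Rn
def ray(c,px,z):
    K,R,t=c["camera_matrix"],c["R"],c["t"]
    d=R.T@np.linalg.inv(K)@np.array([px[0],px[1],1.]); o=-R.T@t
    return o+d*(z-o[2])/d[2]
E
python3 - <<'E'
from h import *
for n,off,k,M,B in [("top",(110,90),3,[(350,368),(477,336),(496,405),(372,438)],[(175,457),(553,290)]),
                  ("side",(130,140),4,[(510,255),(580,178),(658,205),(605,278)],[(372,540),(527,197)])]:
    c=capture(n)
    f=lambda p,z: ray(c,(off[0]+p[0]/k,off[1]+p[1]/k),z)
    m=np.array([f(p,.128) for p in M]);b=np.array([f(p,.022) for p in B])
    print(n,np.round(m,4)[:,:2].tolist(),"ctr",m.mean(0).round(4))
    e=[m[(i+1)%4]-m[i] for i in range(4)]
    print([ (round(float(np.linalg.norm(v)),4),round(float(np.arctan2(v[1],v[0])),3)) for v in e])
    v=b[0]-b[1]; print("board",b.round(4),b.mean(0),np.linalg.norm(v),"yaw",np.arctan2(v[1],v[0])-np.pi/2)
E
```

```text
top [[0.5618, 0.1022], [0.571, -0.011], [0.5029, -0.0128], [0.4935, 0.0947]] ctr [0.5323 0.0433 0.128 ]
[(0.1136, -1.49), (0.0681, -3.115), (0.1079, 1.659), (0.0687, 0.11)]
board [[ 0.5584  0.2729  0.022 ]
 [ 0.6639 -0.1097  0.022 ]] [0.61114501 0.08160896 0.022     ] 0.3968941832254769 yaw 0.26915194928581343
side [[0.5596, 0.106], [0.5639, -0.0036], [0.4993, 0.0014], [0.492, 0.0983]] ctr [0.5287 0.0505 0.128 ]
[(0.1096, -1.531), (0.0648, 3.065), (0.0972, 1.646), (0.068, 0.113)]
board [[ 0.5561  0.2862  0.022 ]
 [ 0.6659 -0.1065  0.022 ]] [0.61099017 0.08980728 0.022     ] 0.40775866716248066 yaw 0.27249148036674375
```

```bash
cat >> h.py <<'E'
YAW=0.268; O=np.array([.613,.083,.008]); RK=Rn.from_euler("z",YAW).as_matrix()
def plan(tip,th,n,yaw=YAW,P=None,R0=None):
    """tip: fingertip in rack frame (m); th: depression (deg); prints the row to repeat n times"""
    s=read_state(); P=s["position"] if P is None else P; R0=s["tcp_rot"] if R0 is None else R0
    P,R0=np.array(P),np.array(R0)
    a=np.radians(th); u=np.array([np.cos(yaw),np.sin(yaw),0]); Z=np.array([0,0,1.])
    z=u*np.cos(a)-Z*np.sin(a); x=u*np.sin(a)+Z*np.cos(a)
    R1=np.c_[x,np.cross(z,x),z]; p1=O+RK@np.array(tip)-.022*z
    rv=Rn.from_matrix(R0.T@R1).as_rotvec()/n; t=R0.T@(p1-P)
    M=sum(Rn.from_rotvec(rv*i).as_matrix() for i in range(n))
    print(n,"x",(np.linalg.solve(M,t)*1000).round(2),rv.round(4)); return p1,R1
def show():
    s=read_state(); tip=RK.T@(s["position"]+.022*s["tcp_rot"][:,2]-O)
    z=s["tcp_rot"][:,2]; print("t",s["time_s"],"tip rack mm",(tip*1000).round(1),"dep",np.degrees(-np.arcsin(z[2])).round(1),"yaw",np.arctan2(z[1],z[0]).round(3),"F rack",(RK.T@s["force"]).round(1),"q",np.round(s["joint_positions"],1))
E
python3 - <<'E'
from h import *
show()
a=plan([-.18,-.02,.21],60,12)
plan([-.15,-.02,.022],45,5,P=a[0],R0=a[1])
E
```

```text
t 1.2 tip rack mm [-564.5 -540.8  214.6] dep 90.0 yaw -2.799 F rack [0.6 1.3 0.1] q [-80.4  30.2  82.1  -0.   67.7 -10.2]
12 x [ 32.24 -42.06   8.39] [-0.0017  0.0436  0.0063]
5 x [-18.45  -0.    34.07] [-0.      0.0524  0.    ]
```

```bash
R="32.2 -42.1 8.4 -0.0017 0.0436 0.0063 60"; python3 -m jog '32.2 -42.1 8.4 -0.0017 0.0436 0.0063 60;32.2 -42.1 8.4 -0.0017 0.0436 0.0063 60;32.2 -42.1 8.4 -0.0017 0.0436 0.0063 60;32.2 -42.1 8.4 -0.0017 0.0436 0.0063 60;32.2 -42.1 8.4 -0.0017 0.0436 0.0063 60;32.2 -42.1 8.4 -0.0017 0.0436 0.0063 60;32.2 -42.1 8.4 -0.0017 0.0436 0.0063 60;32.2 -42.1 8.4 -0.0017 0.0436 0.0063 60;32.2 -42.1 8.4 -0.0017 0.0436 0.0063 60;32.2 -42.1 8.4 -0.0017 0.0436 0.0063 60;32.2 -42.1 8.4 -0.0017 0.0436 0.0063 60;32.2 -42.1 8.4 -0.0017 0.0436 0.0063 60'
python3 - <<'E'
from h import *
show()
plan([-.15,-.02,.022],45,5)
E
```

```text
time_s: 2.7
position: [0.4342, 0.0147, 0.2374]
tcp_rot: [[0.834, 0.264, 0.484], [0.229, -0.965, 0.132], [0.502, 0.001, -0.865]]
force: [0.6, -0.2, 0.2]
opening: 0.693
grasp_force: 0.0
t 2.7 tip rack mm [-179.4  -18.6  210.4] dep 59.9 yaw 0.266 F rack [ 0.5 -0.3  0.2] q [-26.3  10.3 128.6  49.4  26.    6.2]
5 x [-18.62   0.27  34.04] [ 0.0002  0.0519 -0.    ]
```

```bash
python3 -m jog '-18.6 0.3 34 0 0.052 0 60;-18.6 0.3 34 0 0.052 0 60;-18.6 0.3 34 0 0.052 0 60;-18.6 0.3 34 0 0.052 0 60;-18.6 0.3 34 0 0.052 0 60;0 0 0 0 0 0 60'
python3 - <<'E'
from h import *
show()
c=capture("wrist"); import cv2; cv2.imwrite("pics/w1.png",c["color"][:,:,::-1])
plan([-.035-.07,-.02,.022],45,3)
E
```

```text
time_s: 3.45
position: [0.4487, 0.0423, 0.141]
tcp_rot: [[0.753, 0.312, 0.58], [0.194, -0.947, 0.257], [0.629, -0.081, -0.773]]
force: [-0.1, -0.0, -0.0]
opening: 0.689
grasp_force: 0.0
t 3.45 tip rack mm [-155.5    6.3  116. ] dep 50.6 yaw 0.417 F rack [-0.1 -0.  -0. ] q [-29.   33.7 138.9 119.1  35.4 -72.6]
3 x [-9.01 10.34 34.44] [-0.0309  0.0339 -0.0049]
```

View pics/w1.png

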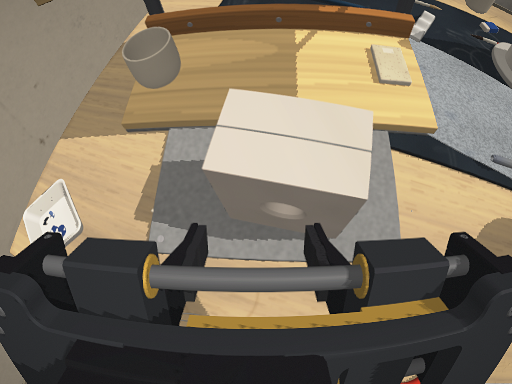

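The wrist view shows the mould's pour-hole face at about (290,205) turned relative to the board, with the fingers in front of it. The arm has stopped at joint 3's limit, so I'll fit the kinematics to see which tilts are reachable.

```bash
cat > kin.py <<'E'
from h import *
from scipy.optimize import least_squares
def fk(q,p):
    a1,d1,L2,a3,L4,d6,b1,g,az,tx,ty,base=p
    q=np.radians(q); E=lambda s,a:Rn.from_euler(s,a).as_matrix()
    R=E("z",q[0]+base); P=R@[a1,b1,d1]; R=R@E("y",q[1]); P=P+R@[0,0,L2]
    R=R@E("y",q[2]); P=P+R@[a3,0,L4]; R=R@E("z",q[3])@E("y",q[4])@E("z",q[5]+az); P=P+R@[tx,ty,d6]
    return P,R
D=[([-80.415,30.224,82.088,0,67.689,-10.227],[.21187656,-.58796,.24455822],[[.941,.339,0],[.339,-.941,0],[0,0,-1]]),
([-26.3,10.3,128.6,49.4,26,6.2],[.4342,.0147,.2374],[[0.834,0.264,0.484],[0.229,-0.965,0.132],[0.502,0.001,-0.865]]),
([-29,33.7,138.9,119.1,35.4,-72.6],[0.4487,0.0423,0.141],[[0.753,0.312,0.58],[0.194,-0.947,0.257],[0.629,-0.081,-0.773]])]
def res(p):
    r=[]
    for q,P,R in D:
        a,B=fk(q,p); r+=list((a-P)*5)+list((B-np.array(R)).ravel())
    return np.array(r)
best=min((least_squares(res,[.05,.3,.4,0,.4,.2,b,0,az,0,0,0]) for az in(1.57,-1.57,0,3.1) for b in (.1,-.1,0)),key=lambda s:s.cost)
np.save("p.npy",best.x)
if __name__=="__main__":
    print(best.cost,best.x.round(4)); print(np.abs(res(best.x)).max().round(4))
E
python3 kin.py
```

```text
7.48154193223894e-06 [-8.00000e-04  2.72800e-01  5.89700e-01  1.14100e-01  3.92800e-01
  2.83100e-01  1.09900e-01  6.67989e+01  1.57160e+00  5.00000e-04
 -9.00000e-04  1.30000e-03]
0.0016
```

```bash
cat > ik.py <<'E'
from h import *
from kin import fk
p=np.load("p.npy")
lo=np.array([-176,-43,13,-81,1,-163]);hi=np.array([176,126,139,261,151,163])
def pose(tip,th,yaw=YAW,roll=0):
    a=np.radians(th); u=np.array([np.cos(yaw),np.sin(yaw),0]); Z=np.array([0,0,1.])
    z=u*np.cos(a)-Z*np.sin(a); x=u*np.sin(a)+Z*np.cos(a)
    R1=np.c_[x,np.cross(z,x),z]@Rn.from_euler("z",roll).as_matrix(); return O+RK@np.array(tip)-.022*z,R1
from scipy.optimize import least_squares
def ik(P,R,q0s):
    best=None
    for q0 in q0s:
        f=lambda q:(lambda a:np.r_[(a[0]-P)*5,(a[1]-R).ravel()])(fk(q,p))
        s=least_squares(f,np.clip(q0,lo+.5,hi-.5),bounds=(lo,hi),max_nfev=60)
        if best is None or s.cost<best.cost: best=s
    return best
S=[[-26,10,128,49,26,6],[-29,33,138,119,35,-72],[-20,30,120,0,30,0],[-20,40,110,100,40,-80],[0,40,110,170,40,-150],[-40,40,120,200,40,-150]]
E
python3 - <<'E'
from ik import *
for roll in (0,np.pi):
  for th in (30,45,55,65,75,85):
    for tip in ([-.15,-.02,.022],[-.11,-.02,.022],[-.073,-.02,.022],[-.08,-.02,.105],[0,-.02,.13],[0.03,-.02,.1],[-.04,-.02,.035],[.045,-.02,.035]):
        s=ik(*pose(tip,th,roll=roll),S); print(int(roll>0),th,tip, "OK" if s.cost<1e-6 else round(float(s.cost),5), s.x.round(0).astype(int).tolist() if s.cost<1e-6 else "")
E
```

```text
0 30 [-0.15, -0.02, 0.022] 0.03157 
0 30 [-0.11, -0.02, 0.022] 0.00541 
0 30 [-0.073, -0.02, 0.022] OK [-27, 69, 137, 144, 81, -108]
0 30 [-0.08, -0.02, 0.105] 0.00095 
0 30 [0, -0.02, 0.13] OK [-19, 44, 129, 143, 54, -85]
0 30 [0.03, -0.02, 0.1] OK [-16, 48, 124, 146, 54, -85]
0 30 [-0.04, -0.02, 0.035] OK [-23, 63, 133, 146, 73, -100]
0 30 [0.045, -0.02, 0.035] OK [-15, 57, 121, 149, 59, -89]
0 45 [-0.15, -0.02, 0.022] 0.00683 
0 45 [-0.11, -0.02, 0.022] OK [-26, 56, 138, 146, 56, -101]
0 45 [-0.073, -0.02, 0.022] OK [-21, 53, 132, 146, 49, -94]
0 45 [-0.08, -0.02, 0.105] OK [-22, 39, 133, 136, 38, -81]
0 45 [0, -0.02, 0.13] OK [-15, 35, 121, 126, 26, -62]
0 45 [0.03, -0.02, 0.1] OK [-13, 39, 117, 131, 26, -65]
0 45 [-0.04, -0.02, 0.035] OK [-18, 49, 127, 145, 42, -87]
0 45 [0.045, -0.02, 0.035] OK [-12, 48, 115, 141, 31, -75]
0 55 [-0.15, -0.02, 0.022] OK [-26, 50, 138, 145, 41, -97]
0 55 [-0.11, -0.02, 0.022] OK [-21, 47, 132, 143, 34, -89]
0 55 [-0.073, -0.02, 0.022] OK [-17, 46, 126, 140, 29, -81]
0 55 [-0.08, -0.02, 0.105] OK [-18, 33, 126, 114, 20, -54]
0 55 [0, -0.02, 0.13] 
[... 3368 characters left out ...]
OK [-11, 30, 111, 15, 26, -129]
1 75 [0, -0.02, 0.13] OK [-7, 32, 99, 10, 36, -120]
1 75 [0.03, -0.02, 0.1] OK [-6, 36, 96, 10, 35, -118]
1 75 [-0.04, -0.02, 0.035] OK [-9, 39, 107, 18, 20, -130]
1 75 [0.045, -0.02, 0.035] OK [-5, 43, 95, 11, 28, -120]
1 85 [-0.15, -0.02, 0.022] OK [-12, 38, 116, 6, 22, -123]
1 85 [-0.11, -0.02, 0.022] OK [-10, 39, 110, 5, 26, -119]
1 85 [-0.073, -0.02, 0.022] OK [-8, 40, 105, 4, 30, -117]
1 85 [-0.08, -0.02, 0.105] OK [-8, 32, 103, 3, 40, -116]
1 85 [0, -0.02, 0.13] OK [-5, 34, 91, 2, 50, -112]
1 85 [0.03, -0.02, 0.1] OK [-4, 38, 88, 2, 49, -111]
1 85 [-0.04, -0.02, 0.035] OK [-7, 40, 100, 3, 35, -115]
1 85 [0.045, -0.02, 0.035] OK [-4, 45, 87, 2, 44, -111]
```

```bash
python3 - <<'E'
from h import *
a=plan([-.155,-.02,.06],57,4)
plan([-.153,-.02,.022],55,3,P=a[0],R0=a[1])
E
```

```text
4 x [-7.97  6.8  11.16] [-0.0234 -0.0269 -0.0013]
3 x [-6.72  0.   10.91] [ 0.      0.0116 -0.    ]
```

```bash
python3 -m jog '-8 6.8 11.2 -0.0234 -0.0269 -0.0013 60;-8 6.8 11.2 -0.0234 -0.0269 -0.0013 60;-8 6.8 11.2 -0.0234 -0.0269 -0.0013 60;-8 6.8 11.2 -0.0234 -0.0269 -0.0013 60;-6.7 0 10.9 0 0.0116 0 60;-6.7 0 10.9 0 0.0116 0 60;-6.7 0 10.9 0 0.0116 0 60'
python3 - <<'E'
from h import *
show()
plan([-.09,-.02,.022],55,8)
E
```

```text
time_s: 4.38
position: [0.461, 0.0194, 0.0512]
tcp_rot: [[0.784, 0.266, 0.561], [0.22, -0.964, 0.15], [0.58, 0.005, -0.814]]
force: [0.3, 0.1, -0.8]
opening: 0.692
grasp_force: 0.0
t 4.375 tip rack mm [-150.7  -21.1   25.2] dep 54.5 yaw 0.262 F rack [ 0.3  0.1 -0.8] q [-25.9  49.7 138.2 145.2  41.7 -98.3]
8 x [ 5.98 -0.13  4.71] [ 0.0005 -0.0011  0.0005]
```

```bash
python3 -m jog '6 -0.1 4.7 0 -0.001 0.0005 60;6 -0.1 4.7 0 -0.001 0.0005 60;6 -0.1 4.7 0 -0.001 0.0005 60;6 -0.1 4.7 0 -0.001 0.0005 60;6 -0.1 4.7 0 -0.001 0.0005 60;6 -0.1 4.7 0 -0.001 0.0005 60;6 -0.1 4.7 0 -0.001 0.0005 60;6 -0.1 4.7 0 -0.001 0.0005 60'
python3 - <<'E'
from h import *
show()
plan([-.08,-.02,.022],55,4)
E
```

```text
time_s: 5.38
position: [0.5138, 0.0374, 0.0469]
tcp_rot: [[0.797, 0.262, 0.544], [0.216, -0.965, 0.148], [0.563, -0.001, -0.826]]
force: [-13.0, -4.0, 11.1]
opening: 0.69
grasp_force: 6.9
t 5.375 tip rack mm [-95.3 -17.7  20.7] dep 55.7 yaw 0.266 F rack [-13.6  -0.4  11.1] q [-18.7  46.3 129.2 141.8  30.6 -84.9]
4 x [3.27 0.57 1.92] [ 0.0002  0.0031 -0.0007]
```

```bash
python3 -m jog '3.3 0.3 2 0 0.002 0 60;3.3 0.3 2 0 0.002 0 60;3.3 0.3 2 0 0.002 0 60;3.3 0.3 2 0 0.002 0 60'
python3 - <<'E'
from h import *
import cv2
show()
for c in("top","side"):
    r=capture(c); cv2.imwrite(f"pics/{c}2.png",r["color"][:,:,::-1])
    for n in ["mould","mould_top"]:
        d=place_of(c,n)
        if d: print(c,n,(RK.T@(np.array(d[0]["at"])-O)*1000).round(1),d[0]["conf"])
im=cv2.imread("pics/top2.png")[180:270,180:310]
im=cv2.resize(im,None,fx=5,fy=5,interpolation=cv2.INTER_CUBIC); cv2.imwrite("pics/t2.png",im)
plan([-.072,-.02,.022],55,3)
E
```

```text
time_s: 5.88
position: [0.5297, 0.0404, 0.0473]
tcp_rot: [[0.792, 0.264, 0.55], [0.217, -0.965, 0.151], [0.57, 0.0, -0.821]]
force: [-6.7, -1.6, 1.3]
opening: 0.691
grasp_force: 3.4
t 5.875 tip rack mm [-79.  -19.1  21.2] dep 55.2 yaw 0.267 F rack [-6.9  0.2  1.3] q [-17.6  46.  127.1 140.5  29.2 -82.3]
top mould [-37.3  -8.6   1.8] 0.78
top mould_top [-36.2  -7.6 122.3] 0.49
side mould [-32.2 -10.9   1.1] 0.81
side mould_top [-36.1  -9.5 121.6] 0.94
3 x [1.77 0.21 0.96] [ 0.0003  0.0006 -0.    ]
```

View pics/t2.png

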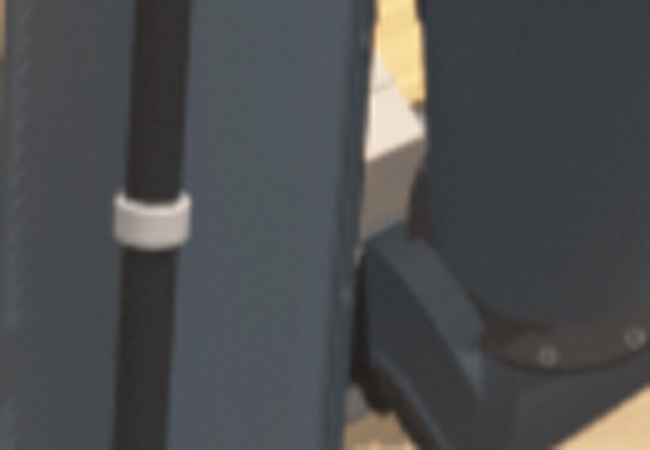

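The arm hides the mould in this top view. I'll keep pushing gently until the force rises.

```bash
python3 -m jog '1.7 0 1.2 0 0 0 60;1.7 0 1.2 0 0 0 60;0 0 0 0 0 0 60'; python3 -c "
from h import *
show()"
```

```text
time_s: 6.55
position: [0.5328, 0.0412, 0.0471]
tcp_rot: [[0.794, 0.263, 0.549], [0.216, -0.965, 0.15], [0.569, -0.0, -0.822]]
force: [-10.0, -3.8, 4.8]
opening: 0.689
grasp_force: 5.3
t 6.55 tip rack mm [-75.9 -19.1  21. ] dep 55.3 yaw 0.266 F rack [-10.7  -1.    4.8] q [-17.3  45.9 126.6 140.2  28.6 -81.5]
```

```bash
python3 -m jog '1.7 0 1.2 0 0 0 60;1.7 0 1.2 0 0 0 60;0 0 0 0 0 0 60'; python3 -c "
from h import *
show()
capture('side')
import cv2
c=capture('side');cv2.imwrite('pics/s3.png',cv2.resize(c['color'][170:260,230:320,::-1],None,fx=6,fy=6,interpolation=cv2.INTER_CUBIC))"
```

```text
time_s: 6.92
position: [0.5334, 0.042, 0.047]
tcp_rot: [[0.798, 0.26, 0.544], [0.214, -0.966, 0.148], [0.564, -0.002, -0.826]]
force: [-20.0, -7.9, 13.9]
opening: 0.691
grasp_force: 10.3
t 6.925 tip rack mm [-75.2 -18.5  20.8] dep 55.7 yaw 0.266 F rack [-21.4  -2.3  13.9] q [-17.   45.7 126.3 139.9  27.8 -80.6]
```

View pics/s3.png

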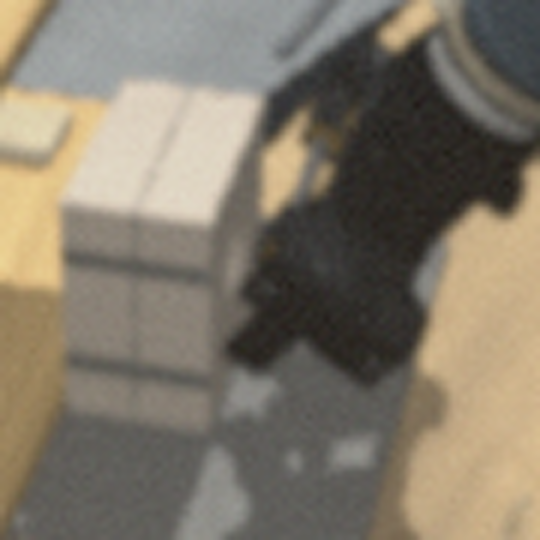

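The side view shows the mould square against the board edge at about (65,330), with the fingers at its lower back. The force rises without motion, so it is seated. Next I'll back off, raise, and tip it at 45° depression.

```bash
python3 - <<'E'
from ik import *
for tip,th in (([-.095,-.02,.03],55),([-.095,-.02,.088],48),([-.085,-.02,.088],45),([-.051,-.02,.1036],45),([-.024,-.02,.1124],45),([-.006,-.02,.1143],45),([.008,-.02,.114],45)):
    s=ik(*pose(tip,th),S); print(tip,th,s.cost<1e-6,s.x.round(0))
a=plan([-.095,-.02,.03],55,2)
b=plan([-.095,-.02,.088],48,4,P=a[0],R0=a[1])
E
```

```text
[-0.095, -0.02, 0.03] 55 True [-19.  45. 129. 140.  31. -84.]
[-0.095, -0.02, 0.088] 48 True [-22.  40. 133. 137.  37. -83.]
[-0.085, -0.02, 0.088] 45 True [-23.  42. 134. 139.  42. -86.]
[-0.051, -0.02, 0.1036] 45 True [-19.  38. 128. 136.  35. -77.]
[-0.024, -0.02, 0.1124] 45 True [-17.  37. 124. 132.  30. -70.]
[-0.006, -0.02, 0.1143] 45 True [-15.  37. 122. 131.  28. -67.]
[0.008, -0.02, 0.114] 45 True [-14.  37. 120. 130.  27. -65.]
2 x [-5.66  0.82 -9.39] [ 0.0006  0.006  -0.0026]
4 x [  8.19   0.   -11.48] [-0.      0.0305 -0.    ]
```

```bash
python3 -m jog '-5.7 0.8 -9.4 0 0.006 -0.002 60;-5.7 0.8 -9.4 0 0.006 -0.002 60;8.2 0 -11.5 0 0.03 0 60;8.2 0 -11.5 0 0.03 0 60;8.2 0 -11.5 0 0.03 0 60;8.2 0 -11.5 0 0.03 0 60'; python3 - <<'E'
from h import *
show()
capture('side')
for n in ["mould","mould_top"]:
    d=place_of("side",n)
    if d: print(n,(RK.T@(np.array(d[0]["at"])-O)*1000).round(1),d[0]["conf"])
a=plan([-.075,-.02,.088],45,2)
b=plan([-.051,-.02,.1036],45,3,P=a[0],R0=a[1])
b=plan([-.024,-.02,.1124],45,4,P=b[0],R0=b[1])
b=plan([-.006,-.02,.1143],45,3,P=b[0],R0=b[1])
b=plan([.008,-.02,.114],45,3,P=b[0],R0=b[1])
E
```

```text
time_s: 7.78
position: [0.5192, 0.0339, 0.1129]
tcp_rot: [[0.706, 0.265, 0.657], [0.197, -0.964, 0.178], [0.68, 0.003, -0.733]]
force: [0.2, 0.2, -0.4]
opening: 0.686
grasp_force: 0.0
t 7.775 tip rack mm [-88.5 -22.5  88.8] dep 47.1 yaw 0.265 F rack [ 0.2  0.1 -0.4] q [-22.3  40.2 132.7 137.1  37.4 -83.2]
mould [-30.8  -8.8  -1.1] 0.76
mould_top [-32.9 -10.6 122. ] 0.72
2 x [ 4.51 -1.29  4.83] [0.0013 0.0196 0.0013]
3 x [ 9.33 -0.    1.98] [0. 0. 0.]
4 x [ 6.33 -0.    3.22] [0. 0. 0.]
3 x [4.69 0.   3.79] [0. 0. 0.]
3 x [ 3.23 -0.    3.37] [0. 0. 0.]
```

```bash
python3 -m jog '4.5 -1.3 4.8 0.001 0.0196 0.001 60;4.5 -1.3 4.8 0.001 0.0196 0.001 60;6.2 0 1.3 0 0 0 60;6.2 0 1.3 0 0 0 60;6.2 0 1.3 0 0 0 60;6.2 0 1.3 0 0 0 60;4.2 0 2.1 0 0 0 60;4.2 0 2.1 0 0 0 60;4.2 0 2.1 0 0 0 60'; python3 - <<'E'
from h import *
show()
capture('side')
for n in ["mould","mould_top"]:
    d=place_of("side",n)
    if d: print(n,(RK.T@(np.array(d[0]["at"])-O)*1000).round(1),d[0]["conf"])
b=plan([-.006,-.02,.1143],45,6)
b=plan([.008,-.02,.114],45,3,P=b[0],R0=b[1])
E
```

```text
time_s: 9.05
position: [0.5649, 0.0494, 0.1295]
tcp_rot: [[0.681, 0.266, 0.682], [0.188, -0.964, 0.188], [0.707, 0.0, -0.707]]
force: [-1.9, -0.8, 1.4]
opening: 0.689
grasp_force: 1.2
t 9.05 tip rack mm [-39.8 -19.6 106. ] dep 45.0 yaw 0.269 F rack [-2.  -0.2  1.4] q [-18.   38.  126.8 134.6  33.1 -74.7]
mould [-33.4  -9.7  16.3] 0.82
mould_top [  7.7  -8.7 124.3] 0.89
6 x [4.96 0.05 3.  ] [-0.     -0.0001  0.0003]
3 x [ 3.23 -0.    3.37] [0. 0. 0.]
```

```bash
python3 -m jog '5 0 3 0 0 0 60;5 0 3 0 0 0 60;5 0 3 0 0 0 60;5 0 3 0 0 0 60;5 0 3 0 0 0 60;4 0 3.2 0 0 0 60;3.2 0 3.4 0 0 0 60;0 0 0 0 0 0 60'; python3 - <<'E'
from h import *
show()
capture('side')
for n in ["mould","mould_top","pour_hole"]:
    d=place_of("side",n)
    if d: print(n,(RK.T@(np.array(d[0]["at"])-O)*1000).round(1),d[0]["conf"])
b=plan([.013,-.02,.114],45,3)
E
```

```text
time_s: 10.2
position: [0.6015, 0.0593, 0.1368]
tcp_rot: [[0.682, 0.266, 0.682], [0.188, -0.964, 0.187], [0.707, 0.001, -0.707]]
force: [0.6, -0.5, -0.8]
opening: 0.69
grasp_force: 0.0
t 10.2 tip rack mm [ -1.8 -19.8 113.2] dep 45.0 yaw 0.268 F rack [ 0.4 -0.6 -0.8] q [-14.9  37.1 121.3 130.7  28.  -66.7]
mould [-32.5  -7.7  48.3] 0.91
mould_top [ 82.7 -10.4  58.2] 0.97
pour_hole [19.9 -5.4 83.7] 0.62
3 x [3.89 0.11 3.42] [-0.0001  0.0004  0.0001]
```

```bash
python3 - <<'E'
from ik import *
for tip,th in (([-.08,-.018,.118],50),([-.075,-.018,.04],48),([-.03,-.018,.04],45),([.042,-.018,.04],45)):
    s=ik(*pose(tip,th),S); print(tip,th,s.cost<1e-6,s.x.round(0))
a=plan([-.08,-.012,.118],50,4)
b=plan([-.075,-.012,.04],48,4,P=a[0],R0=a[1])
c=plan([.03,-.012,.04],45,12,P=b[0],R0=b[1])
E
```

```text
[-0.08, -0.018, 0.118] 50 True [-20.  33. 129. 125.  27. -67.]
[-0.075, -0.018, 0.04] 48 True [-20.  48. 131. 144.  41. -89.]
[-0.03, -0.018, 0.04] 45 True [-17.  48. 126. 144.  40. -85.]
[0.042, -0.018, 0.04] 45 True [-12.  47. 116. 141.  31. -75.]
4 x [-12.82  -1.92 -14.15] [-0.0001 -0.0215  0.0001]
4 x [-11.97  -0.    15.59] [-0.      0.0087  0.    ]
12 x [6.26 0.   6.01] [0.     0.0044 0.    ]
```

```bash
python3 -m jog '-12.8 -1.9 -14.2 0 -0.0215 0 60;-12.8 -1.9 -14.2 0 -0.0215 0 60;-12.8 -1.9 -14.2 0 -0.0215 0 60;-12.8 -1.9 -14.2 0 -0.0215 0 60;-12 0 15.6 0 0.0087 0 60;-12 0 15.6 0 0.0087 0 60;-12 0 15.6 0 0.0087 0 60;-12 0 15.6 0 0.0087 0 60'; python3 - <<'E'
from h import *
show()
capture('side')
for n in ["mould","mould_top","pour_hole"]:
    d=place_of("side",n)
    if d: print(n,(RK.T@(np.array(d[0]["at"])-O)*1000).round(1),d[0]["conf"])
c=plan([.035,-.012,.04],45,12)
E
```

```text
time_s: 11.4
position: [0.5295, 0.0472, 0.0644]
tcp_rot: [[0.716, 0.265, 0.646], [0.197, -0.964, 0.177], [0.67, 0.001, -0.743]]
force: [-0.6, -0.1, -0.3]
opening: 0.688
grasp_force: 0.0
t 11.4 tip rack mm [-75.3 -12.5  40.1] dep 48.0 yaw 0.267 F rack [-0.6  0.  -0.3] q [-19.2  47.9 131.2 145.   41.3 -89.3]
mould [-27.9  -9.   48.4] 0.57
mould_top [91.4 -9.3 51.9] 0.85
pour_hole [31.  -6.2 84. ] 0.67
12 x [ 6.57 -0.01  6.33] [-0.      0.0044 -0.    ]
```

```bash
python3 -m jog '6.5 0 6.2 0 0.0044 0 60;6.5 0 6.2 0 0.0044 0 60;6.5 0 6.2 0 0.0044 0 60;6.5 0 6.2 0 0.0044 0 60;6.5 0 6.2 0 0.0044 0 60;6.5 0 6.2 0 0.0044 0 60;6.5 0 6.2 0 0.0044 0 60;6.5 0 6.2 0 0.0044 0 60;6.5 0 6.2 0 0.0044 0 60;6.5 0 6.2 0 0.0044 0 60;5 0 4.8 0 0.0044 0 60;3 0 3 0 0.0044 0 60'; python3 - <<'E'
from h import *
show()
capture('side')
for n in ["mould","mould_top","pour_hole"]:
    d=place_of("side",n)
    if d: print(n,(RK.T@(np.array(d[0]["at"])-O)*1000).round(1),d[0]["conf"])
c=plan([.042,-.012,.04],45,6)
E
```

```text
time_s: 13.1
position: [0.6243, 0.0749, 0.0629]
tcp_rot: [[0.686, 0.265, 0.678], [0.188, -0.964, 0.187], [0.703, -0.001, -0.711]]
force: [-10.3, -3.4, 5.8]
opening: 0.695
grasp_force: 4.9
t 13.1 tip rack mm [ 24.2 -10.8  39.3] dep 45.3 yaw 0.27 F rack [-10.8  -0.5   5.8] q [-12.   47.4 118.4 143.   32.6 -77.8]
mould [32.2 -6.8 48. ] 0.96
pour_hole [88.9 -6.6 82.4] 0.63
6 x [2.1  0.18 1.96] [-0.0002  0.0007 -0.    ]
```

```bash
python3 -m jog '2 0 2 0 0 0 60;2 0 2 0 0 0 60;2 0 2 0 0 0 60;2 0 2 0 0 0 60;1.5 0 1.5 0 0 0 60;0 0 0 0 0 0 60'; python3 -c "
from h import *
show()"
```

```text
time_s: 14.05
position: [0.6372, 0.0784, 0.063]
tcp_rot: [[0.685, 0.265, 0.678], [0.188, -0.964, 0.187], [0.703, -0.001, -0.711]]
force: [-8.5, -1.4, 4.8]
opening: 0.688
grasp_force: 4.1
t 14.05 tip rack mm [ 37.6 -10.8  39.3] dep 45.3 yaw 0.27 F rack [-8.6  1.   4.8] q [-11.2  47.4 116.5 142.2  31.  -75.9]
```

```bash
python3 -m jog '1.5 0 1.5 0 0 0 60;1.5 0 1.5 0 0 0 60;0 0 0 0 0 0 60'; python3 -c "
from h import *
show()"
```

```text
time_s: 14.42
position: [0.6399, 0.0793, 0.0629]
tcp_rot: [[0.687, 0.264, 0.677], [0.187, -0.964, 0.187], [0.702, -0.002, -0.712]]
force: [-13.5, -4.3, 8.2]
opening: 0.691
grasp_force: 6.8
t 14.425 tip rack mm [ 40.4 -10.7  39.2] dep 45.4 yaw 0.269 F rack [-14.2  -0.5   8.2] q [-11.   47.3 116.1 142.   30.4 -75.3]
```

```bash
python3 -m jog '1.5 0 1.5 0 0 0 60;1.5 0 1.5 0 0 0 60;0 0 0 0 0 0 60'; python3 -c "
from h import *
show()"
```

```text
time_s: 14.8
position: [0.6404, 0.0797, 0.0628]
tcp_rot: [[0.692, 0.262, 0.673], [0.186, -0.965, 0.185], [0.698, -0.003, -0.716]]
force: [-26.4, -10.5, 20.6]
opening: 0.691
grasp_force: 13.9
t 14.8 tip rack mm [ 40.9 -10.5  39. ] dep 45.8 yaw 0.268 F rack [-28.2  -3.1  20.6] q [-10.8  47.2 115.8 141.7  29.8 -74.7]
```

Stalled at 28 N where I predicted contact with the stop. Backing away to check.

```bash
python3 -m jog '-6 0 -6 0 0 0 60;-14 0 -14 0 0 0 60;-14 0 -16 0 0 0 60;-14 0 -20 0 0 0 60;-5 0 -30 0 -0.02 0 60;0 0 -30 0 -0.03 0 60;0 0 0 0 0 0 60'; python3 - <<'E'
from h import *
import cv2
show()
ims=[]
for c in("side","top"):
    r=capture(c)
    ims.append(cv2.resize(r["color"][90:290,110:310,::-1],(400,400),interpolation=cv2.INTER_CUBIC))
    for n in ["mould","mould_top","pour_hole","stop","cup","tile_sample"]:
        d=place_of(c,n)
        if d: print(c,n,(RK.T@(np.array(d[0]["at"])-O)*1000).round(1),d[0]["conf"])
r=capture("wrist"); ims.append(None)
cv2.imwrite("pics/e.png",np.hstack([ims[0],cv2.resize(r["color"][:,:,::-1],(400,300)) if 0 else cv2.copyMakeBorder(cv2.resize(r["color"][:,:,::-1],(400,300)),0,100,0,0,0)]))
E
```

```text
time_s: 15.68
position: [0.5335, 0.0484, 0.1101]
tcp_rot: [[0.713, 0.265, 0.649], [0.197, -0.964, 0.177], [0.673, 0.001, -0.74]]
force: [0.4, -0.4, -0.2]
opening: 0.685
grasp_force: 0.0
t 15.675 tip rack mm [-71.1 -12.3  85.8] dep 47.7 yaw 0.267 F rack [ 0.3 -0.5 -0.2] q [-18.8  39.9 130.3 138.3  34.6 -80.5]
side mould [45.1 -8.1 50.5] 0.66
side pour_hole [110.   -5.1  82.4] 0.79
side cup [ 83.2 159.2  14.8] 0.9
top pour_hole [-131.3  275.3  -11.6] 0.58
top cup [ 85.4 154.4  12.9] 0.84
top tile_sample [ 100.  -158.5   13.5] 0.66
```

View pics/e.png

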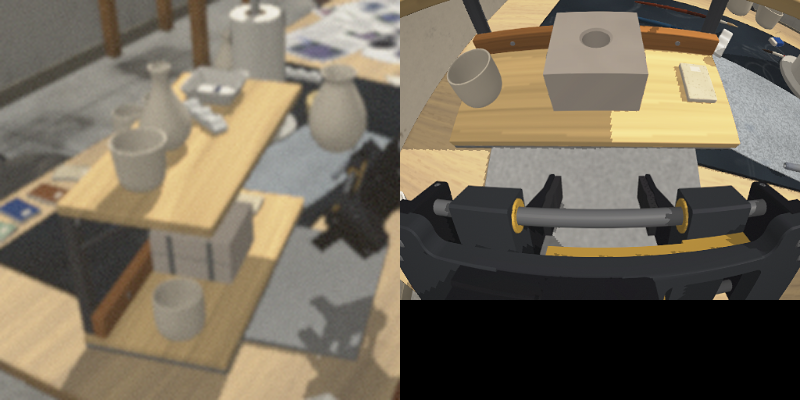

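The wrist view shows the mould lying flat against the back stop at about (596,55), pour hole up. The cup, tile and fingers are all clear of it.

```bash
python3 -c "
from rig import *
print(hand_in())"
```

```text
the job is handed in; nothing more can be done
None
```

I handed the job in at about 16 s: the mould lies free on the board, pour hole up and pressed back to the stop (it stalled there at 28 N), with the cup and tile where they were. I never went near the bowl and dish but didn't re-measure them, and `hand_in()` returned no verdict.

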